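# Slide the mug in under the dripper

### The arm

A 6-joint arm with a two-finger parallel gripper is mounted at the origin on the work surface. World frame = base frame: x ahead of the robot, y to its left, z up, the work surface at z = 0. Lengths are in mm, angles in rad, forces in N, time in s.
With the tool pointing down it reaches from about 375 to 900 mm from the base axis. Payload 3.1 kg.
Tool frame: the origin (TCP) lies between the finger pads; the fingertips stand 14 mm ahead of it and the grasp point (between the pads) lies 5 mm behind it; z points along the fingers, y is the line along which they close (so a half turn about z gives the same grasp; the last joint's range is limited). The gripper opens to 85 mm and grips with 20 to 120 N. Pads are 22 mm wide; open, the fingers measure 114 mm over their backs; the gripper's body (76 mm by 85 mm) begins 54 mm behind the grasp point. The pads swing forward as they close: fully open they stand 13 mm farther back than shut.
Start: joints at [-1.438, 0.527, 1.433, -0, 1.181, -0.178], TCP at [191.161, -595.025, 245.31] pointing down, gripper open.
Joint ranges: [-3.08, 3.08], [-0.75, 2.2], [0.22, 2.44], [-1.43, 4.57], [0, 2.65], [-2.85, 2.85]. Speed limits (rad/s): [2.79, 2.79, 3.14, 3.14, 3.14, 3.14].

### API

Orientations are given as a unit quaternion [x, y, z, w].
In Python, from cell import r gives the robot as it stands. The module is installed in compiled form; this text tells all that it offers.
- The arm moves only by the tool arm_command, never from a script. Its argument "deltas" is a list of rows, each a list of 7 numbers: the shift along the tool's x, y, z in m, then the turn, a rotation vector about the tool's x, y, z in degrees, then the finger opening in m, from 0 to 0.0854. In form: [[x, y, z, ax, ay, az, fingers], ...]. A call has 1 to 12 rows; each row is the pose to reach, as a shift and turn from the pose commanded when the call began, along the tool's axes at that moment; what a row does not reach only later rows make up. A row lasts 1/12 s, in which the tool goes at most 41.7 mm and 7.16 degrees, less where a joint would pass 70% of its speed; a pose out of reach is approached as far as the arm can. A call with a gripper value outside its range is refused whole. The fingers move at their own pace and stop on an object; "force" is the grip in N (left out, the last holds). Time passes only in rows, so rows that repeat a pose let the fingers close. It gives the time, the measured TCP pose, the force, the opening and the grip force at its end, in the units of the state.
- r.sense(): the state, without advancing time (a new reading comes with each control period).
- r.get_image(name): name is "scene" or "side" or "wrist"; returns (picture, depth): 480x640x3 uint8, blue, green, red; 480x640 float32, mm along the optical axis (not along the pixel's ray), 0 where there is no reading.
- r.camera_params(name): a dict with "fovy" (degrees; the focal length in pixels is half the picture's height over the tangent of half this angle, whatever the lens; pixels are square), "cx", "cy" (the principal point, pixels), "pose" (4x4, takes a point from camera to world coordinates). Camera axes: x right, y up, looking along -z (the intrinsics and any distortion apply to the point x, -y, -z); pixel columns grow to the right and rows downward; lengths in mm; the calibration is good to about 2 mm. A picture is of the moment at which its call begins: read the wrist's pose just before it. camera_params takes no time and is no camera call; for the wrist camera it gives the pose at the moment of the call.
- r.finish_job(): hands the job in; it is judged then, once.
The state is a dict: "time": time; "joints": joint angles; "qvel": joint speeds; "tau": joint torques, N m; "ee_pos": TCP position; "eef_rot": TCP orientation; "ft_force": force on the tool from outside, world axes, zero at the start; "ft_torque": the same for the moment, N m; "opening": finger opening in mm; "finger_force": force on a finger pad.
Only numpy, scipy, OpenCV 4.12 (cv2) and the standard library are available. Lean on these libraries where they do the work, as an engineer would, in place of code of your own. Each camera call takes 0.05 s, during which the arm holds its last target. There are 200 camera calls.

### The job

Get the mug ready for a pour-over: first move the pale blue spoon that lies in the way into the white spoon tray and let go of it, then slide the brown mug along the counter into the shelf bay beneath the steel cone dripper, without lifting it in the bay, so that it stands centred under the spout with its handle pointing straight out of the shelf's open front (the robot's side). Keep the mug upright all the way, and leave the dripper, the jars, the canister and the lid in its clip where they are.

Things in the scene. Friction and masses are not known exactly. Their poses are not given: they have to be found in the camera images.
- shelf: Stained pine step shelf, fixed. Origin on the counter under its lower board; x away from the robot (open front at -x), z up. Board x -70 to 70, 384 wide in y, underside 125, top 143 high. Uprights 14 thick, 140 deep at y = -184, -61, 61, 184 make three 108 wide bays, open at both ends, centred at y = -122.5, 0, 122.5. Higher step behind (x 70 to 145), top 196, small pots to 238.
- dripper: Stainless cone dripper standing loose on the lower board over one of the three bays, 45 behind the board's front edge; cone 100 across at its top, 80 tall. Its spout (24 wide) drops through a hole in the board to 30 below the origin. Origin on the spout's axis at the level of the board's top (143 above the counter); axes parallel to the shelf's, -x towards the open front.
- mug: Brown earthenware mug standing on the counter in front of the shelf, outside diameter 66, 78 tall, wall 4; origin at the centre of its underside, z up, handle in the direction of own +y.
- mug_handle (a point): Point on the mug's handle, 64 from the mug's axis, 40 above its underside. The handle reaches to about 69 mm from the axis and is 10 mm thick.
- spoon: Pale blue plastic spoon, 120 long, lying flat on the counter in the way to the dripper's bay, handle roughly towards the robot. Origin on its underside at mid length; own x runs from handle to bowl. Handle a bar 11 wide and 9 thick from x = -60 to +26, bowl a disc 36 across, 10 thick, centred at x = +42.
- tray: White ceramic spoon tray, fixed, 180 long (own x) by 85 wide (own y), rim 10 high, walls 4 thick, floor 4 thick. Origin at the centre of its underside.
- jar: White closed ceramic jar standing on the counter in front of the shelf beside the way to the bay; 61 across, 88 tall with its knob; origin at the centre of its underside. Leave alone.
- canister: Cream canister with a cork lid on the other side of the way; 61 across, 88 tall; origin at the centre of its underside. Leave alone.
- shelfjar: Blue closed ceramic jar standing on the lower board over another bay; 64 across, 85 tall; origin at the centre of its underside. Leave alone.
- lidclip: Wooden block 70 square with a sprung steel clip holding a round glass lid (100 across, parallel to the shelf's length) upright, on the lower board over the third bay; top 117 above its origin at the centre of its underside. Leave alone.
Not all that is in view belongs to the job. There is more than one size of the spoon; the job needs the smaller.

How it is judged (in metres and radians):
On the way, in this order (a step that is already met when the one before it is completed fails the run):
1. the spoon lies in the tray, released (x of spoon in the frame of tray between -0.045 and 0.045 m and y of spoon in the frame of tray between -0.026 and 0.026 m and height (world z) of spoon below 0.02 m and contact force between spoon and the fingers below 0.1 N), for 0.2 s.
2. the mug stands under the dripper's spout, handle out to the front (horizontal distance between mug and dripper below 0.014 m and x of mug_handle in the frame of dripper below -0.038 m and height (world z) of mug below 0.006 m and angle between mug's own z axis and vertical below 0.08 rad), for 0.2 s.
At the end, for the whole second after the job is handed in: The spoon lies at rest in the tray (its middle within 45 mm along and 26 mm across of the tray's middle, no higher than 20 mm); the mug stands at rest, upright, on the counter, its axis within 14 mm of the dripper's axis and the handle's point at least 38 mm to the front of that axis (all of step 2 and x of spoon in the frame of tray between -0.045 and 0.045 m and y of spoon in the frame of tray between -0.026 and 0.026 m and height (world z) of spoon below 0.02 m and linear speed of each of mug, spoon below 0.02 m/s); the robot touches nothing.
It fails at once if the white jar or the canister is pushed more than 15 mm from its place or tipped (distance of any of jar, canister from where it was at the start of the episode above 0.015 m or angle between any of jar, canister's own z axis and vertical above 0.25 rad).
It fails at once if the blue jar or the lid clip is pushed more than 15 mm from its place or tipped (distance of any of shelfjar, lidclip from where it was at the start of the episode above 0.015 m or angle between any of shelfjar, lidclip's own z axis and vertical above 0.25 rad).
It fails at once if the dripper is shifted more than 10 mm or tipped (distance of dripper from where it was at the start of the episode above 0.01 m or angle between dripper's own z axis and vertical above 0.2 rad).
It fails at once if the mug is tipped by more than 25 degrees (angle between mug's own z axis and vertical above 0.44 rad).
It fails at once if the mug is lifted more than 12 mm off the counter under the shelf's board or just before it, instead of slid (x of mug in the frame of dripper above -0.06 m and height (world z) of mug above 0.012 m).
It also fails if it takes over 72 s, if anything falls off the work surface, if the arm or the gripper's body presses on something with over 40 N, if the wrist force passes 120 N, or if a joint passes its speed limit or range.

## Working session

There is one attempt and no reset: what is moved stays moved. The work goes in short steps, Python scripts to look and compute and a tool call to move; the robot and the scene stay as the last step left them, time stands still between calls to the robot, and variables do not carry over. Pictures are saved under pics/ and viewed, at most 10 in all, crops included, and the job is handed in when it is done.

Besides the shell and the picture viewer there is one more tool, called in YAML: its name, and indented under it one key for each argument. arm_command: Moves the arm, as the interface text tells. Its arguments: {"type":"object","properties":{"deltas":{"type":"array"},"force":{"type":"number"}},"required":["deltas"]}

```bash
mkdir -p pics; cat > h.py <<'E'
import numpy as np,cv2
from cell import r
def ray(p,u,v):
    f=240/np.tan(np.radians(p['fovy'])/2);d=np.array([(u-p['cx'])/f,-(v-p['cy'])/f,-1.])
    T=np.array(p['pose']);return T[:3,3],T[:3,:3]@d
def onz(p,u,v,z):
    o,d=ray(p,u,v);return o+d*(z-o[2])/d[2]
def cloud(p,D):
    f=240/np.tan(np.radians(p['fovy'])/2);T=np.array(p['pose'])
    v,u=np.mgrid[:480,:640];P=np.stack([(u-p['cx'])/f*D,-(v-p['cy'])/f*D,-D],-1)
    return P@T[:3,:3].T+T[:3,3]
E
python3 - <<'E'
from h import *
for n in ['scene','side']:
    p=r.camera_params(n);I,D=r.get_image(n);np.savez(''+n+'.npz',I=I,D=D)
    cv2.imwrite(f'pics/{n}0.png',I);print(n,p)
s=r.sense();print(s)
E
```

```text
scene {'fovy': 44.69848121936366, 'cx': 309.8562725354113, 'cy': 243.55819755835628, 'pose': array([[ 9.66282731e-01, -2.14333964e-01,  1.42683693e-01,
         6.63969985e+02],
       [ 2.57428131e-01,  7.92701529e-01, -5.52589398e-01,
        -5.38320834e+02],
       [ 5.33309421e-03,  5.70688389e-01,  8.21149390e-01,
         9.47903139e+02],
       [ 0.00000000e+00,  0.00000000e+00,  0.00000000e+00,
         1.00000000e+00]])}
side {'fovy': 45.331836668272565, 'cx': 316.976395836188, 'cy': 235.78066693206193, 'pose': array([[-9.94597636e-01,  7.78290556e-02, -6.86890144e-02,
         4.70358422e+02],
       [-1.00909685e-01, -5.69707093e-01,  8.15629244e-01,
         8.93471554e+02],
       [ 2.43470350e-02,  8.18154304e-01,  5.74483034e-01,
         7.38986439e+02],
       [ 0.00000000e+00,  0.00000000e+00,  0.00000000e+00,
         1.00000000e+00]])}
{'time': 0.1, 'joints': array([-1.43850511e+00,  5.28412235e-01,  1.43374475e+00,  1.71684497e-05,
        1.18142155e+00, -1.78454969e-01]), 'qvel': array([ 1.68545284e-03, -1.06125344e-03, -3.07767240e-03, -7.19700350e-04,
       -6.29836434e-04,  8.24725327e-05]), 'tau': array([ 2.41365694e-05, -4.43302882e+01, -1.78586465e+01, -2.83028767e-04,
        3.83779625e-03, -1.17154670e-06]), 'ee_pos': array([ 191.08363544, -594.43616596,  244.41682882]), 'eef_rot': array([ 9.87953882e-01,  1.54745404e-01,  3.08532591e-05, -9.92495048e-04]), 'ft_force': array([-0.44787097, -0.35936196,  0.95919056]), 'ft_torque': array([ 0.01643291,  0.02397598, -0.00395393]), 'finger_force': 0.0, 'opening': 85.43189609859368}
```

View pics/scene0.png

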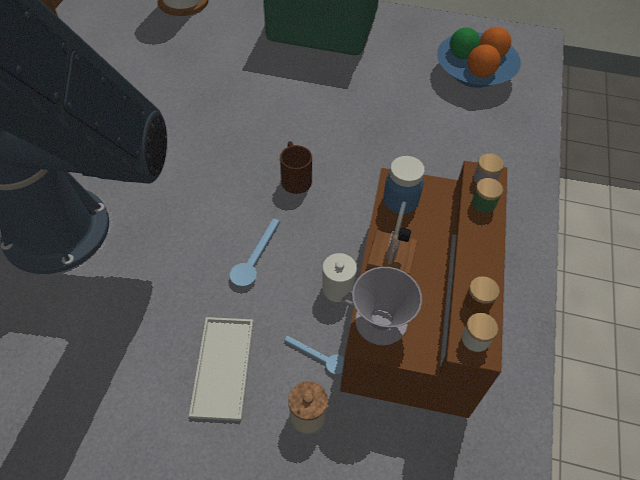

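View pics/side0.png

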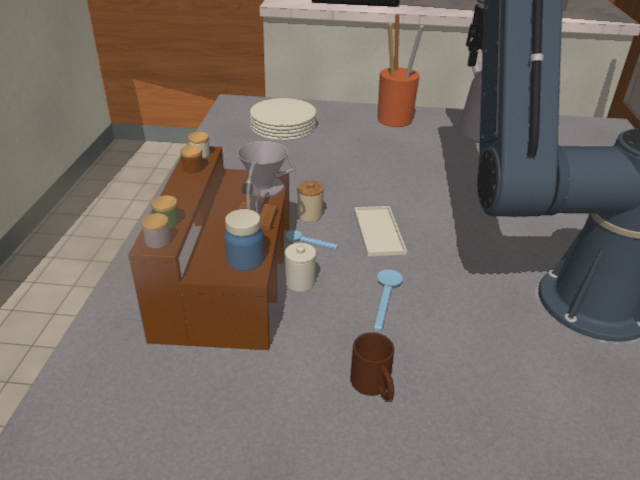

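Scene view: the mug is at (296,168) with its handle up at (291,146). The dripper is at (387,300), the jar at (339,278), the canister at (308,408) and the tray at (222,370). There are two pale blue spoons: a large one from (277,222) to (243,275), and a small one from (287,340) to (338,367). The small one lies between the jar and the canister, in the way to the dripper's bay, so it fits the description. I'll measure everything and confirm the spoon in an enlarged crop.

```bash
python3 - <<'E'
from h import *
S={}
for n in ['scene','side']:
    z=np.load(n+'.npz');S[n]=(z['I'],z['D'],cloud(r.camera_params(n),z['D']),r.camera_params(n))
def comps(n,lo,hi,name,amin=60):
    I,D,C,p=S[n];m=cv2.inRange(cv2.cvtColor(I,cv2.COLOR_BGR2HSV),lo,hi)
    k,l,st,ce=cv2.connectedComponentsWithStats(m)
    for i in range(1,k):
        if st[i,4]>amin:
            q=C[(l==i)&(D>0)]
            print(n,name,ce[i].round(),st[i,4],'xyz med',np.median(q,0).round(),'min',np.percentile(q,2,0).round(),'max',np.percentile(q,98,0).round())
    return m
for n in S:
    comps(n,(98,70,120),(112,190,255),'paleblue')
# spoons: geometry on plane z=9
for n in S:
    I,D,C,p=S[n];m=cv2.inRange(cv2.cvtColor(I,cv2.COLOR_BGR2HSV),(98,70,120),(112,190,255))
    k,l,st,ce=cv2.connectedComponentsWithStats(m)
    for i in range(1,k):
        if st[i,4]>150:
            v,u=np.where(l==i);P=np.array([onz(p,a,b,9)[:2] for a,b in zip(u,v)]).astype(np.float32)
            print(n,'spoon rect',cv2.minAreaRect(P),'mean',P.mean(0))
# cloud by height: cylinders tops
for n in S:
    I,D,C,p=S[n];print(n,'table z',np.median(C[...,2][(D>0)&(abs(C[...,2])<15)]))
    for a,b in [(68,90),(136,147),(215,232)]:
        m=((D>0)&(C[...,2]>a)&(C[...,2]<b)&(C[...,0]>300)).astype(np.uint8)
        k,l,st,ce=cv2.connectedComponentsWithStats(m)
        for i in range(1,k):
            if st[i,4]>60:
                q=C[l==i];(cc,rr)=cv2.minEnclosingCircle(q[:,:2].astype(np.float32))
                print(n,(a,b),ce[i].round(),st[i,4],'circ',np.round(cc),round(rr),'mean',q.mean(0).round(),'rect',[np.round(t,1) for t in cv2.minAreaRect(q[:,:2].astype(np.float32))])
    # tray
    m=(cv2.inRange(cv2.cvtColor(I,cv2.COLOR_BGR2HSV),(15,5,140),(60,80,255))>0)&(D>0)&(C[...,2]<18)&(C[...,2]>-8)&(C[...,0]<620)&(C[...,0]>300)
    k,l,st,ce=cv2.connectedComponentsWithStats(m.astype(np.uint8))
    for i in range(1,k):
        if st[i,4]>300:
            v,u=np.where(l==i);P=np.array([onz(p,a,b,8)[:2] for a,b in zip(u,v)]).astype(np.float32)
            print(n,'tray',ce[i],cv2.minAreaRect(P))
I=S['scene'][0];A=cv2.resize(I[310:440,230:400],None,fx=4,fy=4,interpolation=cv2.INTER_CUBIC);cv2.imwrite('pics/c1.png',A)
E
```

```text
scene paleblue [251. 262.] 427 xyz med [406.   5.  14.] min [380. -32.  10.] max [420. 126.  18.]
side paleblue [241. 240.] 243 xyz med [654. 161. 203.] min [633. 151. 195.] max [678. 167. 209.]
scene spoon rect ((398.545166015625, 51.2958869934082), (165.38876342773438, 46.148521423339844), 88.23103332519531) mean [402.44064   23.543194]
side spoon rect ((722.7012939453125, -102.98664855957031), (67.28925323486328, 40.80021286010742), 0.4640405476093292) mean [ 720.75    -104.21971]
scene table z 1.1393635438648175
scene (68, 90) [332.  26.] 626 circ [390. 754.] 117 mean [399. 688.  79.] rect [array([424. , 713.2]), array([233.9, 112.5]), np.float64(40.1)]
scene (68, 90) [473.  57.] 549 circ [741. 672.] 70 mean [743. 656.  81.] rect [array([744.6, 671.8]), array([ 84.3, 133.2]), np.float64(29.1)]
scene (68, 90) [502.  49.] 106 circ [802. 713.] 26 mean [807. 703.  82.] rect [array([806. , 705.3]), array([52.2, 22. ]), np.float64(27.5)]
scene (68, 90) [295. 158.] 361 circ [424. 251.] 42 mean [430. 245.  75.] rect [array([430.2, 247.5]), array([75.4, 65.3]), np.float64(80.3)]
scene (68
[... 4419 characters left out ...]
ide (215, 232) [168. 212.] 137 circ [789. 122.] 20 mean [780. 130. 225.] rect [array([785.4, 129.5]), array([39.6, 20.1]), np.float64(22.8)]
side (215, 232) [242. 221.] 757 circ [656. 136.] 30 mean [655. 142. 227.] rect [array([655.4, 135.9]), array([56.8, 55.2]), np.float64(86.1)]
side (215, 232) [156. 233.] 228 circ [786. 177.] 21 mean [781. 187. 223.] rect [array([783.6, 183.4]), array([40.1, 23.6]), np.float64(21.2)]
side tray [360.69491525  58.09887006] ((509.8402099609375, -1393.51953125), (98.99532318115234, 220.17529296875), 87.17291259765625)
side tray [379.77424483 230.9390567 ] ((420.44940185546875, -189.80609130859375), (89.34400177001953, 197.01258850097656), 11.481152534484863)
```

View pics/c1.png

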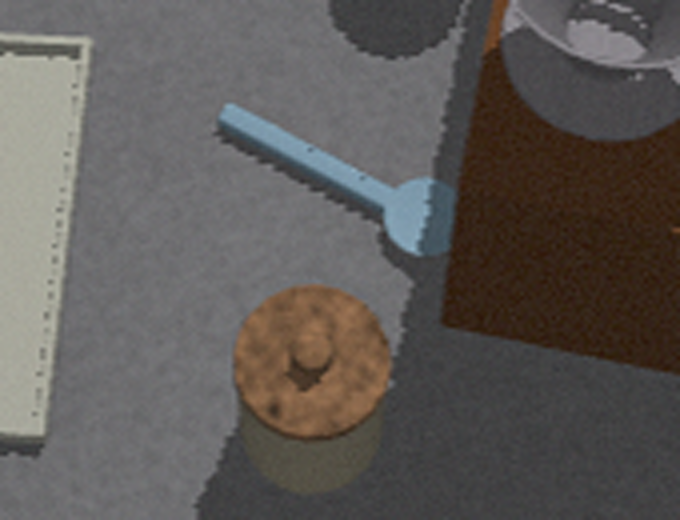

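The crop confirms the small spoon: its handle end is at (222,115) and its bowl at (420,215), between jar and canister and pointing into the dripper's bay.

```bash
cat >> h.py <<'E'
from scipy.spatial.transform import Rotation as R
def spoon(n,I,roi,z=9):
    p=r.camera_params(n);x0,y0,x1,y1=roi
    h=cv2.cvtColor(I,cv2.COLOR_BGR2HSV);m=cv2.inRange(h,(95,70,50),(115,255,255));k=np.zeros_like(m);k[y0:y1,x0:x1]=m[y0:y1,x0:x1]
    nn,l,st,ce=cv2.connectedComponentsWithStats(k);i=1+np.argmax(st[1:,4]);v,u=np.where(l==i)
    P=np.array([onz(p,a,b,z)[:2] for a,b in zip(u,v)]).astype(np.float32)
    return st[i],cv2.minAreaRect(P),cv2.boxPoints(cv2.minAreaRect(P)).round()
E
python3 - <<'E'
from h import *
for n,roi in [('scene',(270,325,350,385)),('side',(270,225,345,255))]:
    z=np.load(n+'.npz');I,D=z['I'],z['D'];p=r.camera_params(n)
    print(n,spoon(n,I,roi))
    C=cloud(p,D)
    # board front edge: vertical front faces / top-surface min-x per y
    m=(D>0)&(abs(C[...,2]-143.5)<4)&(C[...,0]>600)&(C[...,0]<660)
    Q=C[m];L=[]
    for y in range(-170,200,10):
        q=Q[abs(Q[:,1]-y)<5]
        if len(q)>8:L.append((y,np.percentile(q[:,0],3)))
    L=np.array(L);print(' front edge',np.polyfit(L[:,0],L[:,1],1) if len(L)>3 else None,L.round()[::4].tolist())
    x0,x1,y0,y1=370,490,180,320
    m=(D>0)&(C[...,0]>x0)&(C[...,0]<x1)&(C[...,1]>y0)&(C[...,1]<y1)
    q=C[m&(C[...,2]>73)&(C[...,2]<84)];c,rad=cv2.minEnclosingCircle(q[:,:2].astype(np.float32));print(' mug rim',c,rad,len(q))
    q=C[m&(C[...,2]>12)&(C[...,2]<84)]
    for t in range(3):
        print
    dd=np.linalg.norm(q[:,:2]-[424,243],axis=1);hq=q[dd>42];print(' far',hq.mean(0).round(1),len(hq),hq[np.argsort(-dd[dd>42])[:12]].mean(0).round(1))
    # rim by robust fit: all points 60..84
    q=C[m&(C[...,2]>55)&(C[...,2]<84)][:,:2]
    from scipy.optimize import least_squares
    s=least_squares(lambda t:np.linalg.norm(q-t,axis=1)-32,[424,243],loss='soft_l1',f_scale=2);print(' fit',s.x)
E
```

```text
scene (array([286, 337,  21,  15,  75], dtype=int32), ((532.45361328125, -119.10067749023438), (10.844894409179688, 43.69316101074219), 76.7359848022461), array([[ 510., -119.],
       [ 552., -129.],
       [ 555., -119.],
       [ 512., -109.]], dtype=float32))
 front edge [-4.86099160e-02  6.16520642e+02] [[-170.0, 625.0], [-130.0, 623.0], [-30.0, 617.0], [10.0, 616.0], [50.0, 614.0], [90.0, 613.0], [130.0, 610.0], [170.0, 608.0]]
 mug rim (429.87554931640625, 244.56634521484375) 35.01429748535156 246
 far [403.7 290.3  65.2] 24 [400.7 295.1  61.2]
 fit [429.68030912 244.34882114]
side (array([299, 234,   2,   1,   2], dtype=int32), ((596.7741088867188, -144.5218505859375), (2.2171273231506348, 0.0), -172.2078399658203), array([[ 598., -144.],
       [ 598., -144.],
       [ 596., -145.],
       [ 596., -145.]], dtype=float32))
 front edge [-4.83823335e-02  6.18377259e+02] [[-170.0, 627.0], [-130.0, 624.0], [-80.0, 623.0], [-40.0, 621.0], [0.0, 618.0], [40.0, 616.0], [80.0, 614.0], [120.0, 612.0], [160.0, 611.0]]
 mug rim (430.79638671875, 246.14157104492188) 34.072021484375 415
 far [405.8 297.5  49.7] 248 [399.8 307.3  44.9]
 fit [430.97458145 248.17049516]
```

```bash
python3 - <<'E'
from h import *
p=r.camera_params('scene');z=np.load('scene.npz');I=z['I']
print(cv2.cvtColor(I,cv2.COLOR_BGR2HSV)[[345,350,358,364],[298,308,328,334]])
def hand(n,a,b):
    p=r.camera_params(n);A=onz(p,*a,9);B=onz(p,*b,9);d=B-A;print(n,A.round(),B.round(),np.hypot(*d[:2]),np.degrees(np.arctan2(d[1],d[0])))
hand('scene',(286,339),(335.5,364)); hand('side',(337,246),(294,236))
s=R.from_quat(r.sense()['eef_rot']).as_matrix();print(s.round(3))
m=cv2.inRange(cv2.cvtColor(I,cv2.COLOR_BGR2HSV),(90,60,40),(118,255,255))
for n,roi in [('scene',(270,325,350,385)),('side',(270,225,345,255))]:
    I=np.load(n+'.npz')['I'];p=r.camera_params(n);b=I[...,0].astype(int)-I[...,2]>25
    k=np.zeros(b.shape,np.uint8);x0,y0,x1,y1=roi;k[y0:y1,x0:x1]=b[y0:y1,x0:x1];nn,l,st,ce=cv2.connectedComponentsWithStats(k);i=1+np.argmax(st[1:,4]);v,u=np.where(l==i)
    P=np.array([onz(p,a,b,9)[:2] for a,b in zip(u,v)]).astype(np.float32);print(n,st[i],cv2.minAreaRect(P),cv2.boxPoints(cv2.minAreaRect(P)).round().tolist())
E
```

```text
[[101  70 171]
 [101  71 170]
 [100  69 170]
 [103  70 174]]
scene [ 513. -115.    9.] [ 608. -138.    9.] 97.73071592733375 -13.577240459344607
side [ 511. -111.    9.] [ 608. -135.    9.] 100.0245537990478 -14.263944529408052
[[ 0.952  0.306 -0.   ]
 [ 0.306 -0.952  0.002]
 [ 0.    -0.002 -1.   ]]
scene [285 336  58  38 511] ((565.1664428710938, -131.91827392578125), (34.251991271972656, 112.59835052490234), 82.9844970703125) [[507.0, -142.0], [619.0, -156.0], [623.0, -122.0], [511.0, -108.0]]
side [287 230  51  19 306] ((569.2843627929688, -122.574462890625), (36.4739875793457, 119.67388916015625), 65.91857147216797) [[507.0, -115.0], [616.0, -164.0], [631.0, -130.0], [522.0, -82.0]]
```

```bash
cat >> h.py <<'E'
def pose(yaw,tilt=0):
    # tool x at yaw (deg) horizontally, z down; tilt>0 turns the tool's z forward toward heading yaw
    return (R.from_euler('z',yaw,degrees=True)*R.from_euler('y',-tilt,degrees=True)*R.from_euler('x',180,degrees=True))
def go(x,y,z,yaw,tilt=0):
    s=r.sense();T=R.from_quat(s['eef_rot']);G=pose(yaw,tilt)
    d=T.inv().apply(np.array([x,y,z])-s['ee_pos'])/1000;w=np.degrees((T.inv()*G).as_rotvec())
    print('t',round(s['time'],2),'at',s['ee_pos'].round(1),'delta',d.round(4).tolist(),w.round(2).tolist(),'q',s['joints'].round(2),'op',round(s['opening'],1),'ff',round(s['finger_force'],1))
E
python3 -c "
from h import *
go(565,-126.5,150,-13.8)"
```

```text
t 0.1 at [ 191.1 -594.4  244.4] delta [0.4991, -0.331, 0.0952] [-0.11, 0.01, 31.6] q [-1.44  0.53  1.43  0.    1.18 -0.18] op 85.4 ff 0.0
```

arm_command:
  deltas:
    - [0.0416, -0.0276, 0.008, 0, 0, 2.6, 0.0854]
    - [0.083, -0.055, 0.016, 0, 0, 5.3, 0.0854]
    - [0.125, -0.083, 0.024, 0, 0, 8, 0.0854]
    - [0.166, -0.11, 0.032, 0, 0, 10.6, 0.0854]
    - [0.208, -0.138, 0.04, 0, 0, 13.2, 0.0854]
    - [0.25, -0.166, 0.048, 0, 0, 15.8, 0.07]
    - [0.291, -0.193, 0.055, 0, 0, 18.4, 0.06]
    - [0.333, -0.221, 0.063, 0, 0, 21, 0.05]
    - [0.375, -0.248, 0.071, 0, 0, 23.7, 0.04]
    - [0.416, -0.276, 0.079, 0, 0, 26.3, 0.04]
    - [0.458, -0.304, 0.087, 0, 0, 29, 0.04]
    - [0.499, -0.331, 0.095, 0, 0, 31.6, 0.04]

```text
time: 1.1
ee_pos: [500.3, -207.4, 166.6]
eef_rot: [0.993, -0.121, -0.0, -0.0]
ft_force: [0.8, -0.9, -0.3]
opening: 39.9
finger_force: 0.0
```

```bash
python3 -c "
from h import *
go(565,-126.5,150,-13.8)
go(565,-126.5,16,-13.8)"
```

```text
t 1.1 at [ 500.3 -207.4  166.6] delta [0.0434, -0.0941, 0.0165] [-0.01, 0.03, -0.13] q [-0.6   0.53  1.72 -0.    0.9   1.21] op 39.9 ff 0.0
t 1.1 at [ 500.3 -207.4  166.6] delta [0.0435, -0.0941, 0.1505] [-0.01, 0.03, -0.13] q [-0.6   0.53  1.72 -0.    0.9   1.21] op 39.9 ff 0.0
```

arm_command:
  deltas:
    - [0.018, -0.039, 0.006, 0, 0, 0, 0.04]
    - [0.036, -0.078, 0.012, 0, 0, 0, 0.04]
    - [0.0434, -0.094, 0.0165, 0, 0, 0, 0.04]
    - [0.0434, -0.094, 0.0165, 0, 0, 0, 0.04]
    - [0.0434, -0.094, 0.0165, 0, 0, 0, 0.04]

```text
time: 1.52
ee_pos: [564.0, -127.0, 149.8]
eef_rot: [0.993, -0.118, -0.001, -0.0]
ft_force: [1.2, 0.2, -0.1]
opening: 40.0
finger_force: 0.0
```

```bash
python3 - <<'E'
from h import *
go(565,-126.5,16,-13.8)
p=r.camera_params('wrist');I,D=r.get_image('wrist');cv2.imwrite('pics/w1.png',I)
b=((I[...,0].astype(int)-I[...,2])>25).astype(np.uint8)
nn,l,st,ce=cv2.connectedComponentsWithStats(b)
for i in range(1,nn):
    if st[i,4]>300:
        v,u=np.where(l==i);P=np.array([onz(p,a,c,9)[:2] for a,c in zip(u[::5],v[::5])]).astype(np.float32);print(st[i],cv2.minAreaRect(P),cv2.boxPoints(cv2.minAreaRect(P)).round().tolist())
        # handle axis: points near
        q=P[(P[:,0]<570)];print(cv2.fitLine(q,cv2.DIST_L2,0,.01,.01).ravel())
E
```

```text
t 1.52 at [ 564.  -127.   149.8] delta [0.001, -0.0007, 0.1338] [0.0, 0.09, 0.19] q [-0.41  0.59  1.64 -0.    0.91  1.39] op 40.0 ff 0.0
[ 316  205   17  104 1453] ((550.7630004882812, -122.7669677734375), (10.703898429870605, 77.24088287353516), 74.85942840576172) [[512.0, -118.0], [587.0, -138.0], [589.0, -128.0], [515.0, -108.0]]
[ 9.53514218e-01 -3.01348060e-01  5.42716248e+02 -1.20443306e+02]
```

View pics/w1.png

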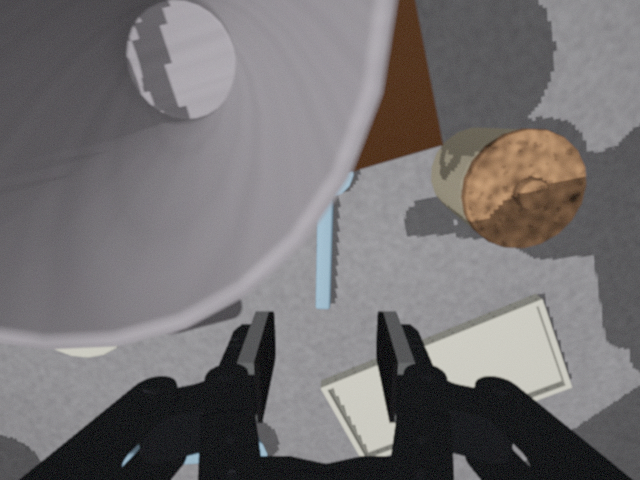

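The wrist view shows the spoon handle at (323,255), in line between the fingers. The dripper's cone is close to the camera, so I'll check the camera's clearance before going down.

```bash
python3 - <<'E'
from h import *
p=r.camera_params('wrist');print(np.array(p['pose']).round(2))
I,D=r.get_image('wrist');C=cloud(p,D);m=(D>0)&(C[...,0]>600)&(C[...,2]>150)&(np.mgrid[:480,:640][0]<330);q=C[m];print(q.min(0),q.max(0),D[m].min())
c,rad=cv2.minEnclosingCircle(q[:,:2].astype(np.float32));print(c,rad)
go(555,-124,16,-15)
E
```

```text
[[-2.4000e-01  9.2000e-01  3.1000e-01  6.4338e+02]
 [-9.7000e-01 -2.2000e-01 -7.0000e-02 -1.4792e+02]
 [ 0.0000e+00 -3.2000e-01  9.5000e-01  2.7732e+02]
 [ 0.0000e+00  0.0000e+00  0.0000e+00  1.0000e+00]]
[ 603.10422001 -157.70481482  150.00013217] [684.00936693 -79.27872046 223.8881892 ] 50.00136
(647.6998291015625, -113.68460845947266) 44.60076904296875
t 1.62 at [ 563.4 -128.8  150.4] delta [-0.0092, -0.0027, 0.1344] [0.02, 0.06, 1.2] q [-0.42  0.59  1.64 -0.    0.91  1.39] op 39.8 ff 0.0
```

arm_command:
  deltas:
    - [-0.002, -0.001, 0, 0, 0, -7, 0.04]
    - [-0.004, -0.001, 0, 0, 0, -14, 0.04]
    - [-0.006, -0.002, 0, 0, 0, -21, 0.04]
    - [-0.008, -0.002, 0, 0, 0, -28, 0.04]
    - [-0.008, -0.002, 0, 0, 0, -35, 0.04]
    - [-0.008, -0.002, 0, 0, 0, -42, 0.04]
    - [-0.008, -0.002, 0, 0, 0, -49, 0.04]
    - [-0.008, -0.002, 0, 0, 0, -56, 0.04]
    - [-0.008, -0.002, 0, 0, 0, -63, 0.04]
    - [-0.008, -0.002, 0, 0, 0, -70, 0.04]
    - [-0.008, -0.002, 0, 0, 0, -77, 0.04]
    - [-0.008, -0.002, 0, 0, 0, -84, 0.04]

```text
time: 2.62
ee_pos: [555.9, -126.4, 151.0]
eef_rot: [0.817, 0.576, -0.0, 0.0]
ft_force: [0.8, -0.2, 0.0]
opening: 40.1
finger_force: 0.0
```

arm_command:
  deltas:
    - [0, 0, 0, 0, 0, -7, 0.04]
    - [0, 0, 0, 0, 0, -14, 0.04]
    - [0, 0, 0, 0, 0, -21, 0.04]
    - [0, 0, 0, 0, 0, -28, 0.04]
    - [0, 0, 0, 0, 0, -35, 0.04]
    - [0, 0, 0, 0, 0, -42, 0.04]
    - [0, 0, 0, 0, 0, -49, 0.04]
    - [0, 0, 0, 0, 0, -56, 0.04]
    - [0, 0, 0, 0, 0, -63, 0.04]
    - [0, 0, 0, 0, 0, -70, 0.04]
    - [0, 0, 0, 0, 0, -77, 0.04]
    - [0, 0, 0, 0, 0, -84, 0.04]

```text
time: 3.62
ee_pos: [555.9, -126.4, 151.0]
eef_rot: [0.222, 0.975, -0.0, 0.0]
ft_force: [0.1, -0.5, 0.6]
opening: 39.5
finger_force: 0.0
```

```bash
python3 - <<'E'
from h import *
go(556,-124,16,165)
E
```

```text
t 3.62 at [ 555.9 -126.4  151. ] delta [0.0009, 0.0023, 0.135] [-0.02, 0.0, -10.62] q [-0.42  0.58  1.66 -0.    0.9  -1.54] op 39.5 ff 0.0
```

arm_command:
  deltas:
    - [0, 0.002, 0.02, 0, 0, -6, 0.04]
    - [0.001, 0.002, 0.05, 0, 0, -10.6, 0.04]
    - [0.001, 0.002, 0.085, 0, 0, -10.6, 0.04]
    - [0.001, 0.002, 0.115, 0, 0, -10.6, 0.035]
    - [0.001, 0.002, 0.13, 0, 0, -10.6, 0.03]
    - [0.001, 0.002, 0.135, 0, 0, -10.6, 0.03]
    - [0.001, 0.002, 0.135, 0, 0, -10.6, 0.03]
    - [0.001, 0.002, 0.135, 0, 0, -10.6, 0.0]
    - [0.001, 0.002, 0.135, 0, 0, -10.6, 0.0]
    - [0.001, 0.002, 0.135, 0, 0, -10.6, 0.0]
    - [0.001, 0.002, 0.135, 0, 0, -10.6, 0.0]
    - [0.001, 0.002, 0.135, 0, 0, -10.6, 0.0]
  force: 30

```text
time: 4.62
ee_pos: [557.3, -123.0, 16.6]
eef_rot: [0.132, 0.991, -0.001, 0.001]
ft_force: [-0.7, -1.8, 5.2]
opening: 9.7
finger_force: 32.3
```

```bash
python3 - <<'E'
from h import *
go(556,-124,16,165)
# placing: spoon yaw now -15; tray long axis 101.9/-78.1 -> spoon yaw -78.1 => tool yaw 101.9
a=np.radians(-78.1);off=-14  # grip point along spoon x
print('grip target',420.3+off*np.cos(a),-189.5+off*np.sin(a))
go(420.3+off*np.cos(a),-189.5+off*np.sin(a),60,101.9)
E
```

```text
t 4.62 at [ 557.3 -123.    16.6] delta [0.001, -0.0013, 0.0006] [-0.05, 0.12, -0.18] q [-0.41  0.8   1.71 -0.    0.62 -1.72] op 9.7 ff 32.3
grip target 417.4131414044472 -175.8008742085751
t 4.62 at [ 557.3 -123.    16.6] delta [0.1211, -0.0876, -0.0435] [0.02, 0.13, 62.92] q [-0.41  0.8   1.71 -0.    0.62 -1.72] op 9.7 ff 32.3
```

arm_command:
  deltas:
    - [0.0, 0, -0.02, 0, 0, 0, 0]
    - [0.015, 0, -0.043, 0, 0, 0, 0]
    - [0.045, -0.01, -0.043, 0, 0, 7, 0]
    - [0.075, -0.03, -0.043, 0, 0, 14, 0]
    - [0.1, -0.055, -0.043, 0, 0, 21, 0]
    - [0.115, -0.08, -0.043, 0, 0, 28, 0]
    - [0.121, -0.0876, -0.043, 0, 0, 35, 0]
    - [0.121, -0.0876, -0.043, 0, 0, 42, 0]
    - [0.121, -0.0876, -0.043, 0, 0, 49, 0]
    - [0.121, -0.0876, -0.043, 0, 0, 56, 0]
    - [0.121, -0.0876, -0.043, 0, 0, 62.8, 0]
    - [0.121, -0.0876, -0.043, 0, 0, 62.8, 0]

```text
time: 5.62
ee_pos: [417.2, -175.1, 58.8]
eef_rot: [0.63, 0.777, 0.0, 0.0]
ft_force: [0.2, 0.1, 0.2]
opening: 9.8
finger_force: 31.8
```

```bash
python3 - <<'E'
from h import *
go(417.4,-175.8,22,101.9)
I,D=r.get_image('side');cv2.imwrite('pics/s1.png',cv2.resize(I[140:320,260:500],None,fx=3,fy=3,interpolation=cv2.INTER_CUBIC))
E
```

```text
t 5.62 at [ 417.2 -175.1   58.8] delta [-0.0008, 0.0001, 0.0368] [0.02, 0.01, -0.01] q [-0.65  0.65  2.    0.    0.48 -0.85] op 9.8 ff 31.8
```

View pics/s1.png

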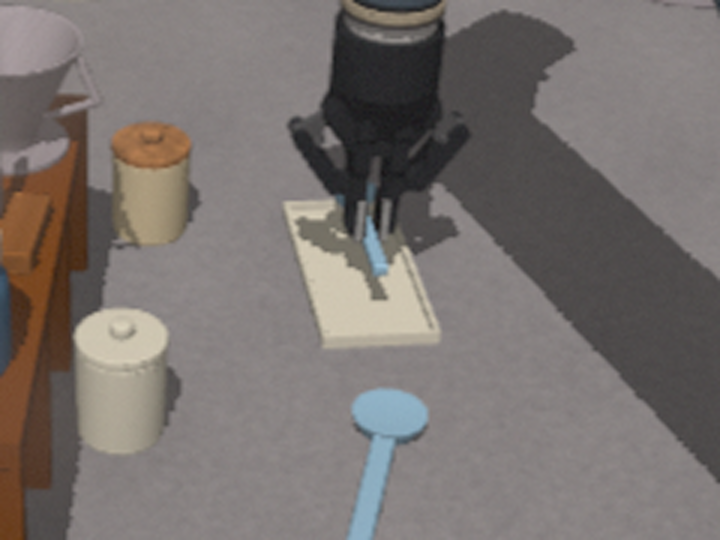

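The side view shows the spoon held level above the tray (handle at (375,245) in the crop) and lined up with it. I'll lower it and release.

arm_command:
  deltas:
    - [-0.0008, 0, 0.02, 0, 0, 0, 0]
    - [-0.0008, 0, 0.034, 0, 0, 0, 0]
    - [-0.0008, 0, 0.037, 0, 0, 0, 0]
    - [-0.0008, 0, 0.037, 0, 0, 0, 0]
    - [-0.0008, 0, 0.037, 0, 0, 0, 0.03]
    - [-0.0008, 0, 0.037, 0, 0, 0, 0.03]
    - [-0.0008, 0, 0.037, 0, 0, 0, 0.03]
    - [-0.0008, 0, 0.037, 0, 0, 0, 0.03]
    - [-0.0008, 0, 0.02, 0, 0, 0, 0.03]
    - [-0.0008, 0, -0.015, 0, 0, 0, 0.03]
    - [-0.0008, 0, -0.05, 0, 0, 0, 0.03]
    - [-0.0008, 0, -0.09, 0, 0, 0, 0.03]

```text
time: 6.67
ee_pos: [416.2, -175.2, 149.3]
eef_rot: [0.629, 0.777, -0.0, -0.002]
ft_force: [1.1, -0.9, -0.1]
opening: 30.3
finger_force: 0.0
```

```bash
python3 - <<'E'
from h import *
from scipy.optimize import least_squares
go(417.4,-175.8,150,101.9)
I,D=r.get_image('side');p=r.camera_params('side')
b=((I[...,0].astype(int)-I[...,2])>25).astype(np.uint8);k=np.zeros_like(b);k[200:256,350:410]=b[200:256,350:410]
v,u=np.where(k);P=np.array([onz(p,a,c,13)[:2] for a,c in zip(u,v)]).astype(np.float32);rc=cv2.minAreaRect(P);print(rc,cv2.boxPoints(rc).round(),len(u))
c=np.array(rc[0])-[420.3,-189.5];a=np.radians(-78.1);print('tray frame',c@[np.cos(a),np.sin(a)],c@[-np.sin(a),np.cos(a)])
# mug refine from both views, table z corrected
for n in ['scene','side']:
    I,D=r.get_image(n);C=cloud(r.camera_params(n),D)
    m=(D>0)&(C[...,0]>370)&(C[...,0]<490)&(C[...,1]>180)&(C[...,1]<330)&(C[...,2]>15)&(C[...,2]<82)
    q=C[m];
    f=lambda t:np.minimum(abs(np.linalg.norm(q[:,:2]-t,axis=1)-33),abs(np.linalg.norm(q[:,:2]-t,axis=1)-29))
    s=least_squares(f,[430,245],loss='soft_l1',f_scale=1.5);c=s.x
    w=q[(np.linalg.norm(q[:,:2]-c,axis=1)>40)];h=w[:,:2].mean(0)-c
    print(n,'mug',c,'handle dir',np.degrees(np.arctan2(h[1],h[0])),'reach',np.linalg.norm(w[:,:2]-c,axis=1).max(),len(w),'z',w[:,2].min(),w[:,2].max())
E
```

```text
t 6.67 at [ 416.2 -175.2  149.3] delta [-0.0008, 0.001, -0.0007] [-0.12, -0.14, 0.12] q [-0.65  0.46  1.95  0.    0.73 -0.86] op 30.3 ff 0.0
((419.101318359375, -185.589111328125), (31.759899139404297, 128.03469848632812), 12.01343822479248) [[ 390. -126.]
 [ 417. -252.]
 [ 448. -245.]
 [ 421. -120.]] 212
tray frame -4.074012876417425 -0.3664791428672233
scene mug [429.13379504 245.98468038] handle dir 119.65779038254954 reach 62.211258378253056 25 z 47.871572153786246 72.78151335997063
side mug [429.43068872 249.57567198] handle dir 116.19660374129333 reach 65.28467456138594 232 z 18.943677532960805 71.1793665732971
```

The spoon lies in the tray at (-4, 0) mm from its middle. Before choosing the handle grip I'll fit the planar arm geometry to see how far the tool can tilt at the bay.

```bash
python3 - <<'E'
from h import *
from scipy.optimize import least_squares
S=np.array([[624.4,244.4,.5284,1.4337],[541.5,166.6,.53,1.72],[578.1,149.8,.59,1.64],[570.2,151,.58,1.66],[570.7,16.6,.80,1.71],[452.5,58.8,.65,2.0],[451.6,149.3,.46,1.95]])
def fk(t,a,b):
    r0,L2,L3,ph,z0=t;return r0+L2*np.sin(a)+L3*np.sin(a+b+ph),z0+L2*np.cos(a)+L3*np.cos(a+b+ph)
def f(t):
    x,z=fk(t,S[:,2],S[:,3]);return np.r_[x-S[:,0],z-S[:,1],.01*(t[0])]
s=least_squares(f,[0,400,400,0,50],x_scale=[50,400,400,.3,100]);print(s.x.round(3),s.fun.round(1))
for d in (200,250,300):
  for th in (0,10,15,20,25):
    for R0,zz in ((490,45),(612,45)):
        c=np.radians(th);X=R0-d*np.sin(c);Z=zz+d*np.cos(c)-d   # tool-down equivalent
        q=least_squares(lambda q:np.array(fk(s.x,q[0],q[1]))-[X,Z],[.7,1.8]).x
        print(d,th,R0,'q2 q3',q.round(2),'q5',round(np.pi-c-q.sum(),2))
# dripper front handle: points ahead of board edge, above the board
for n in ['scene','side']:
    I,D=r.get_image(n);C=cloud(r.camera_params(n),D);m=(D>0)&(C[...,2]>148)&(C[...,0]<622)&(C[...,0]>560)&(C[...,1]>-150)&(C[...,1]<-60)
    q=C[m];print(n,len(q),q.min(0) if len(q) else '',q.max(0) if len(q) else '')
    m=(D>0)&(C[...,2]>150)&(np.hypot(C[...,0]-666,C[...,1]+109.5)<54);I
go(429.5,247.5,150,117.5)
E
```

```text
[ 1.19640e+01  5.77536e+02  4.05973e+02  2.65000e-01 -5.49200e+00] [ 0.3  0.4 -0.4 -0.5  0.9  0.  -0.7  1.  -2.7  0.5  0.1  1.2 -0.2  0.1
  0.1]
200 0 490 q2 q3 [0.7  1.91] q5 0.53
200 0 612 q2 q3 [0.79 1.6 ] q5 0.76
200 10 490 q2 q3 [0.69 2.  ] q5 0.28
200 10 612 q2 q3 [0.76 1.69] q5 0.51
200 15 490 q2 q3 [0.69 2.04] q5 0.15
200 15 612 q2 q3 [0.76 1.74] q5 0.39
200 20 490 q2 q3 [0.7  2.08] q5 0.01
200 20 612 q2 q3 [0.75 1.78] q5 0.26
200 25 490 q2 q3 [0.71 2.12] q5 -0.13
200 25 612 q2 q3 [0.76 1.82] q5 0.13
250 0 490 q2 q3 [0.7  1.91] q5 0.53
250 0 612 q2 q3 [0.79 1.6 ] q5 0.76
250 10 490 q2 q3 [0.69 2.02] q5 0.26
250 10 612 q2 q3 [0.76 1.71] q5 0.5
250 15 490 q2 q3 [0.69 2.07] q5 0.12
250 15 612 q2 q3 [0.75 1.77] q5 0.36
250 20 490 q2 q3 [0.7  2.13] q5 -0.04
250 20 612 q2 q3 [0.75 1.82] q5 0.22
250 25 490 q2 q3 [0.72 2.18] q5 -0.2
250 25 612 q2 q3 [0.75 1.88] q5 0.07
300 0 490 q2 q3 [0.7  1.91] q5 0.53
300 0 612 q2 q3 [0.79 1.6 ] q5 0.76
300 10 490 q2 q3 [0.68 2.04] q5 0.24
300 10 612 q2 q3 [0.75 1.74] q5 0.48
300 15 490 q2 q3 [0.69 2.11] q5 0.08
300 15 612 q2 q3 [0.74 1.8 ] q5 0.33
300 20 490 q2 q3 [0.71 2.17] q5 -0.09
300 20 612 q2 q3 [0.75 1.87] q5 0.18
300 25 490 q2 q3 [0.74 2.23] q5 -0.26
300 25 612 q2 q3 [0.75 1.93] q5 0.02
scene 138 [ 602.75169162 -123.18665233  180.9979994 ] [621.90035758 -84.68337804 226.1373905 ]
side 79 [ 604.82278904 -117.34092836  182.89266279] [621.70396956 -88.43103369 226.12707673]
t 6.92 at [ 416.9 -175.6  148.7] delta [0.4112, 0.1005, -0.0014] [0.01, 0.02, -15.48] q [-0.65  0.46  1.95 -0.    0.73 -0.86] op 29.8 ff 0.0
```

arm_command:
  deltas:
    - [0.034, 0.008, 0, 0, 0, -1.5, 0.05]
    - [0.069, 0.017, 0, 0, 0, -3, 0.0854]
    - [0.103, 0.025, 0, 0, 0, -4, 0.0854]
    - [0.137, 0.033, 0, 0, 0, -5, 0.0854]
    - [0.171, 0.042, 0, 0, 0, -6.5, 0.0854]
    - [0.206, 0.05, 0, 0, 0, -8, 0.0854]
    - [0.24, 0.059, 0, 0, 0, -9, 0.0854]
    - [0.274, 0.067, 0, 0, 0, -10, 0.0854]
    - [0.308, 0.075, 0, 0, 0, -12, 0.0854]
    - [0.343, 0.084, 0, 0, 0, -13, 0.0854]
    - [0.377, 0.092, 0, 0, 0, -14, 0.0854]
    - [0.411, 0.1, 0, 0, 0, -15.5, 0.0854]

```text
time: 7.92
ee_pos: [427.8, 248.4, 146.4]
eef_rot: [0.518, 0.855, -0.002, -0.002]
ft_force: [0.4, -0.1, -0.3]
opening: 85.4
finger_force: 0.0
```

arm_command:
  deltas:
    - [0, 0, 0, 0, 0, 0, 0.0854]
    - [0, 0, 0, 0, 0, 0, 0.0854]

```text
time: 8.08
ee_pos: [428.0, 248.1, 146.7]
eef_rot: [0.517, 0.856, -0.001, -0.001]
ft_force: [0.5, -0.9, -0.2]
opening: 85.3
finger_force: 0.0
```

```bash
python3 - <<'E'
from h import *
p=r.camera_params('wrist');I,D=r.get_image('wrist');cv2.imwrite('pics/w2.png',I)
C=cloud(p,D);m=(D>0)&(C[...,2]>60)&(C[...,2]<82)&(np.hypot(C[...,0]-429.5,C[...,1]-247.5)<60);q=C[m]
print(cv2.minEnclosingCircle(q[:,:2].astype(np.float32)),len(q))
go(429.5,247.5,150,117.5);go(429.5,247.5,52,117.5)
E
```

```text
((425.12261962890625, 258.79376220703125), 47.17734146118164) 5803
t 8.13 at [428.  246.9 146.8] delta [-0.0002, 0.0016, -0.0032] [-0.25, -0.03, 0.12] q [ 0.3   0.51  1.85 -0.    0.79 -0.18] op 85.3 ff 0.0
t 8.13 at [428.  246.9 146.8] delta [-0.0002, 0.0021, 0.0948] [-0.25, -0.03, 0.12] q [ 0.3   0.51  1.85 -0.    0.79 -0.18] op 85.3 ff 0.0
```

View pics/w2.png

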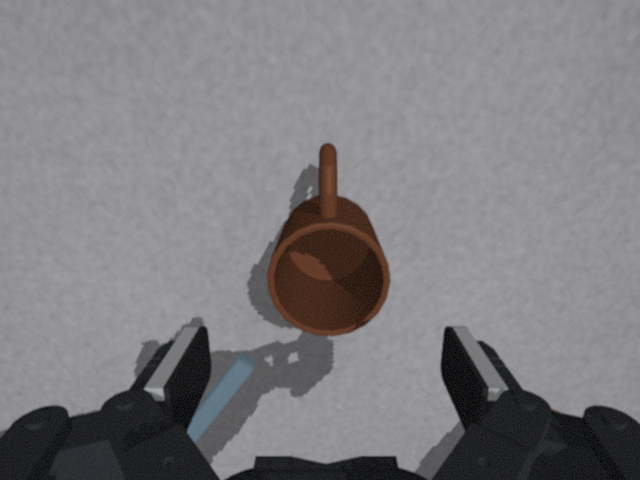

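The wrist view shows the mug rim centred at (328,278) midway between the fingers, with the handle straight up at (328,150), so the closing line is clear of it. I'll go down and grip.

arm_command:
  deltas:
    - [0, 0.002, 0.03, 0, 0, 0, 0.0854]
    - [0, 0.002, 0.065, 0, 0, 0, 0.0854]
    - [0, 0.002, 0.088, 0, 0, 0, 0.0854]
    - [0, 0.002, 0.095, 0, 0, 0, 0.0854]
    - [0, 0.002, 0.095, 0, 0, 0, 0.0854]
    - [0, 0.002, 0.095, 0, 0, 0, 0.05]
    - [0, 0.002, 0.095, 0, 0, 0, 0.05]
    - [0, 0.002, 0.095, 0, 0, 0, 0.05]
    - [0, 0.002, 0.095, 0, 0, 0, 0.05]
    - [0, 0.002, 0.095, 0, 0, 0, 0.05]
  force: 40

```text
time: 8.97
ee_pos: [432.0, 248.0, 54.8]
eef_rot: [0.519, 0.855, 0.001, 0.001]
ft_force: [0.1, -0.5, 3.8]
opening: 63.7
finger_force: 46.1
```

```bash
python3 - <<'E'
from h import *
D=np.array([666.5,-109.7]);a=np.radians(2.8);ux=np.array([np.cos(a),np.sin(a)])
t=D-125*ux;print('mug place',t)
go(429.5,247.5,52,117.5);go(t[0],t[1],90,182.8)
E
```

```text
mug place [ 541.64923283 -115.80622122]
t 8.97 at [432.  248.   54.8] delta [0.0007, -0.0024, 0.0028] [0.13, 0.04, 0.02] q [ 0.3   0.69  1.89 -0.    0.56 -0.18] op 63.7 ff 46.1
t 8.97 at [432.  248.   54.8] delta [-0.3733, -0.0708, -0.0352] [0.09, 0.1, -65.28] q [ 0.3   0.69  1.89 -0.    0.56 -0.18] op 63.7 ff 46.1
```

arm_command:
  deltas:
    - [0, 0, -0.02, 0, 0, 0, 0.05]
    - [-0.01, -0.005, -0.04, 0, 0, -3, 0.05]
    - [-0.035, -0.017, -0.05, 0, 0, -9, 0.05]
    - [-0.067, -0.032, -0.05, 0, 0, -16, 0.05]
    - [-0.1, -0.048, -0.05, 0, 0, -23, 0.05]
    - [-0.133, -0.063, -0.05, 0, 0, -30, 0.05]
    - [-0.166, -0.079, -0.05, 0, 0, -37, 0.05]
    - [-0.2, -0.095, -0.05, 0, 0, -44, 0.05]
    - [-0.233, -0.111, -0.05, 0, 0, -51, 0.05]
    - [-0.266, -0.127, -0.05, 0, 0, -58, 0.05]
    - [-0.299, -0.143, -0.05, 0, 0, -65.3, 0.05]
    - [-0.329, -0.157, -0.05, 0, 0, -65.3, 0.05]
  force: 50

```text
time: 9.97
ee_pos: [443.5, -104.7, 103.9]
eef_rot: [-0.015, 1.0, -0.0, 0.0]
ft_force: [0.6, 0.1, -2.1]
opening: 63.6
finger_force: 57.5
```

```bash
python3 - <<'E'
from h import *
go(541.5,-115.8,56,182.8)
E
```

```text
t 9.97 at [ 443.5 -104.7  103.9] delta [-0.0976, -0.014, 0.048] [-0.0, 0.02, -1.1] q [-0.48  0.56  1.97  0.    0.61 -2.08] op 63.6 ff 57.5
```

arm_command:
  deltas:
    - [0, 0, 0, 0, 0, 0, 0.05]
    - [0, 0, 0, 0, 0, 0, 0.05]

```text
time: 10.13
ee_pos: [444.5, -105.5, 104.0]
eef_rot: [-0.01, 1.0, -0.0, 0.001]
ft_force: [0.4, 0.1, -2.7]
opening: 63.4
finger_force: 57.7
```

```bash
python3 - <<'E'
from h import *
go(541.5,-115.8,56,182.8)
E
```

```text
t 10.13 at [ 444.5 -105.5  104. ] delta [-0.0967, -0.0121, 0.0482] [-0.06, 0.11, -1.71] q [-0.48  0.56  1.97  0.    0.61 -2.07] op 63.4 ff 57.7
```

arm_command:
  deltas:
    - [-0.025, -0.012, 0, 0, 0, -1.7, 0.05]
    - [-0.05, -0.012, 0, 0, 0, -1.7, 0.05]
    - [-0.075, -0.012, 0, 0, 0, -1.7, 0.05]
    - [-0.0967, -0.012, 0.005, 0, 0, -1.7, 0.05]
    - [-0.0967, -0.012, 0.025, 0, 0, -1.7, 0.05]
    - [-0.0967, -0.012, 0.04, 0, 0, -1.7, 0.05]
    - [-0.0967, -0.012, 0.0485, 0, 0, -1.7, 0.05]
    - [-0.0967, -0.012, 0.049, 0, 0, -1.7, 0.05]
    - [-0.0967, -0.012, 0.049, 0, 0, -1.7, 0.05]
    - [-0.0967, -0.012, 0.049, 0, 0, -1.7, 0.0854]
    - [-0.0967, -0.012, 0.049, 0, 0, -1.7, 0.0854]
    - [-0.0967, -0.012, 0.049, 0, 0, -1.7, 0.0854]

```text
time: 11.13
ee_pos: [540.9, -112.6, 55.0]
eef_rot: [-0.027, 1.0, -0.0, 0.0]
ft_force: [-0.1, -0.4, -1.0]
opening: 85.1
finger_force: 0.0
```

```bash
python3 - <<'E'
from h import *
go(541.5,-115.8,56,182.8)
E
```

```text
t 11.13 at [ 540.9 -112.6   55. ] delta [-0.0004, -0.0032, -0.001] [-0.02, 0.04, 0.3] q [-0.41  0.72  1.75 -0.    0.67 -2.03] op 85.1 ff 0.0
```

arm_command:
  deltas:
    - [0, 0, -0.02, 0, 0, 0, 0.0854]
    - [0, 0, -0.055, 0, 0, 0, 0.0854]
    - [0, 0, -0.09, 0, 0, 0, 0.08]
    - [0.03, 0, -0.1, 0, 0, 0, 0.06]
    - [0.07, 0, -0.1, 0, 0, 0, 0.05]
    - [0.07, 0, -0.1, 0, 0, 0, 0.04]

```text
time: 11.63
ee_pos: [461.2, -113.2, 154.4]
eef_rot: [-0.027, 1.0, 0.003, -0.006]
ft_force: [-2.7, 1.3, -2.2]
opening: 45.4
finger_force: 0.0
```

```bash
cat >> h.py <<'E'
def mug(c0,views=('scene','side','wrist')):
    from scipy.optimize import least_squares
    for n in views:
        p=r.camera_params(n);I,D=r.get_image(n);C=cloud(p,D)
        b=I.astype(int);m=(D>0)&(np.hypot(C[...,0]-c0[0],C[...,1]-c0[1])<80)&(C[...,2]>12)&(C[...,2]<83)&(b[...,2]-b[...,0]>12)&(C[...,0]<620)
        q=C[m]
        if len(q)<50: print(n,'few',len(q));continue
        g=lambda t:np.linalg.norm(q[:,:2]-t,axis=1)
        c=least_squares(lambda t:np.minimum(abs(g(t)-33),abs(g(t)-29)),c0,loss='soft_l1',f_scale=1.5).x
        w=q[g(c)>42];h=w[:,:2].mean(0)-c if len(w) else np.zeros(2)
        print(n,'mug',c.round(1),'handle dir',np.degrees(np.arctan2(h[1],h[0])).round(1),'reach',g(c).max().round(1),len(w),'top',np.percentile(q[:,2],99).round(1))
E
python3 - <<'E'
from h import *
go(475,-118,150,182.8,-12)
mug((541,-113))
E
```

```text
t 11.63 at [ 461.2 -113.2  154.4] delta [-0.0136, -0.0055, 0.0042] [0.36, -12.68, 0.21] q [-0.48  0.48  1.88 -0.    0.79 -2.1 ] op 45.4 ff 0.0
scene mug [ 538.4 -111.8] handle dir -174.3 reach 64.9 156 top 80.9
side mug [ 537.8 -110.3] handle dir -177.9 reach 64.2 119 top 80.7
wrist mug [ 541.2 -111.9] handle dir -176.4 reach 68.9 882 top 77.7
```

arm_command:
  deltas:
    - [-0.006, -0.001, 0, 0, -6, 0, 0.04]
    - [-0.012, -0.002, 0, 0, -12.7, 0, 0.035]
    - [-0.012, -0.002, 0, 0, -12.7, 0, 0.035]
    - [-0.012, -0.002, 0, 0, -12.7, 0, 0.035]

```text
time: 12.12
ee_pos: [482.9, -118.3, 154.3]
eef_rot: [-0.026, 0.994, 0.003, 0.109]
ft_force: [-0.3, -0.1, -0.3]
opening: 34.8
finger_force: 0.0
```

```bash
python3 - <<'E'
from h import *
go(473.6,-115.3,43,183.2,-12)
mug((540,-112),['wrist'])
E
```

```text
t 12.12 at [ 482.9 -118.3  154.3] delta [0.0331, 0.0034, 0.1067] [0.0, 0.56, -0.2] q [-0.54  0.45  1.98  0.24  0.53 -2.36] op 34.8 ff 0.0
wrist mug [ 541.2 -111.9] handle dir -176.4 reach 69.2 1101 top 77.6
```

arm_command:
  deltas:
    - [0.012, 0.003, 0.02, 0, 0.5, 0, 0.035]
    - [0.025, 0.003, 0.045, 0, 0.5, 0, 0.035]
    - [0.032, 0.003, 0.07, 0, 0.5, 0, 0.035]
    - [0.032, 0.003, 0.09, 0, 0.5, 0, 0.035]
    - [0.032, 0.003, 0.102, 0, 0.5, 0, 0.035]
    - [0.032, 0.003, 0.107, 0, 0.5, 0, 0.035]
    - [0.032, 0.003, 0.107, 0, 0.5, 0, 0.035]

```text
time: 12.75
ee_pos: [476.5, -115.4, 41.9]
eef_rot: [-0.027, 0.994, 0.003, 0.106]
ft_force: [-0.4, -0.1, -0.3]
opening: 35.1
finger_force: 0.0
```

```bash
python3 - <<'E'
from h import *
go(474.5,-115.3,43,183.2,-12)
I,D=r.get_image('side');cv2.imwrite('pics/s2.png',cv2.resize(I[120:300,220:460],None,fx=3,fy=3,interpolation=cv2.INTER_CUBIC))
mug((540,-112),['wrist'])
E
```

```text
t 12.75 at [ 476.5 -115.4   41.9] delta [0.0018, 0.0002, -0.0015] [0.04, 0.17, -0.05] q [-0.54  0.7   2.06  0.53  0.24 -2.66] op 35.1 ff 0.0
wrist mug [ 535.5 -112.2] handle dir -176.7 reach 68.5 3394 top 67.8
```

View pics/s2.png

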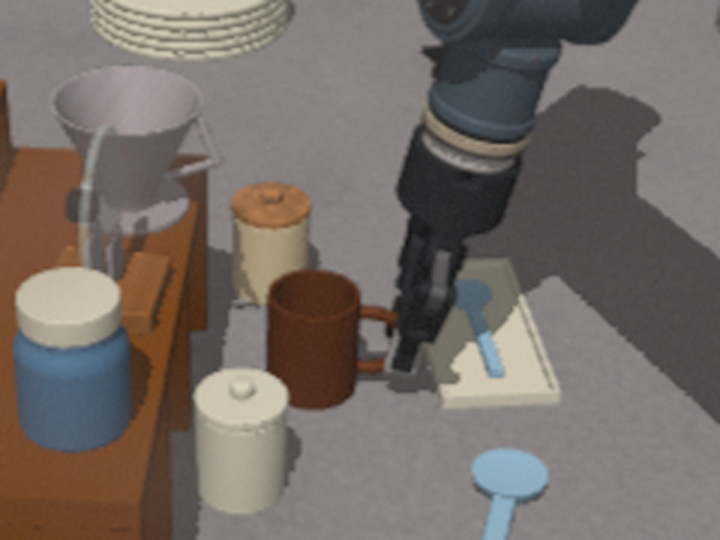

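The side view shows the fingers straddling the mug's handle at (400,330) in the crop, and the spoon in the tray at (480,320). I'll grip and slide the first leg.

arm_command:
  deltas:
    - [0, 0, 0, 0, 0, 0, 0.0]
    - [0, 0, 0, 0, 0, 0, 0.0]
    - [0, 0, 0, 0, 0, 0, 0.0]
    - [0, 0, 0, 0, 0, 0, 0.0]
  force: 30

```text
time: 13.18
ee_pos: [475.5, -115.6, 44.0]
eef_rot: [-0.027, 0.994, 0.002, 0.107]
ft_force: [1.2, 0.4, 3.1]
opening: 9.0
finger_force: 29.9
```

```bash
python3 - <<'E'
from h import *
s=r.sense();x,y,z=s['ee_pos'];print(s['ft_force'])
go(x+65,y,z+.5,183.2,-12)
mug((540,-112),['scene','side'])
E
```

```text
[1.16935762 0.44284704 3.10882998]
t 13.18 at [ 475.5 -115.6   44. ] delta [-0.0635, -0.0035, 0.0133] [-0.07, 0.28, -0.1] q [-0.54  0.69  2.06  0.53  0.24 -2.67] op 9.0 ff 29.9
scene mug [ 538.6 -111.7] handle dir -174.7 reach 59.4 89 top 80.8
side mug [ 538.6 -110.3] handle dir -177.9 reach 59.0 67 top 80.9
```

arm_command:
  deltas:
    - [-0.006, 0, 0.0012, 0, 0, 0, 0]
    - [-0.014, -0.001, 0.003, 0, 0, 0, 0]
    - [-0.022, -0.001, 0.0047, 0, 0, 0, 0]
    - [-0.03, -0.002, 0.0064, 0, 0, 0, 0]
    - [-0.038, -0.002, 0.008, 0, 0, 0, 0]
    - [-0.046, -0.003, 0.0097, 0, 0, 0, 0]
    - [-0.055, -0.003, 0.0115, 0, 0, 0, 0]
    - [-0.0635, -0.0035, 0.0133, 0, 0, 0, 0]
    - [-0.0635, -0.0035, 0.0133, 0, 0, 0, 0]
    - [-0.0635, -0.0035, 0.0133, 0, 0, 0, 0.03]
    - [-0.0635, -0.0035, 0.0133, 0, 0, 0, 0.03]
    - [-0.0635, -0.0035, 0.0133, 0, 0, 0, 0.03]

```text
time: 14.28
ee_pos: [539.8, -115.4, 43.4]
eef_rot: [-0.027, 0.994, 0.003, 0.106]
ft_force: [-1.0, -0.5, -0.5]
opening: 30.3
finger_force: 0.0
```

```bash
python3 - <<'E'
from h import *
s=r.sense();x,y,z=s['ee_pos'];print(s['ft_force'])
mug((603,-111),['scene','side'])
# regrasp: same grasp point, tilt 22, a little higher (grasp z 46)
a=np.radians(22);b=np.radians(12)
gx=x-5*np.sin(b);print('grasp',gx,y,z+5*np.cos(b))
go(gx-1+5*np.sin(a),y,46-5*np.cos(a),182.8,-22)
E
```

```text
[-1.00746623 -0.49321287 -0.52864565]
scene mug [ 599.4 -114.4] handle dir -177.4 reach 61.0 103 top 80.4
side mug [ 602.1 -111. ] handle dir 172.4 reach 72.1 60 top 80.7
grasp 538.7970262703012 -115.39075937378819 48.29186450038788
t 14.38 at [ 539.9 -115.4   43.4] delta [0.0006, 0.0, 0.0019] [0.09, -9.82, 0.26] q [-0.47  0.72  1.9   0.31  0.35 -2.38] op 30.3 ff 0.0
```

arm_command:
  deltas:
    - [0, 0, 0.001, 0, -4, 0, 0.03]
    - [0.0005, 0, 0.002, 0, -8, 0, 0.03]
    - [0.0005, 0, 0.002, 0, -9.8, 0, 0.03]
    - [0.0005, 0, 0.002, 0, -9.8, 0, 0.03]
    - [0.0005, 0, 0.002, 0, -9.8, 0, 0.0]
    - [0.0005, 0, 0.002, 0, -9.8, 0, 0.0]
    - [0.0005, 0, 0.002, 0, -9.8, 0, 0.0]
    - [0.0005, 0, 0.002, 0, -9.8, 0, 0.0]
  force: 30

```text
time: 15.05
ee_pos: [554.6, -113.5, 55.5]
eef_rot: [-0.024, 0.985, 0.001, 0.173]
ft_force: [-0.4, -0.0, 1.6]
opening: 8.9
finger_force: 29.2
```

```bash
python3 - <<'E'
from h import *
s=r.sense();x,y,z=s['ee_pos'];print(s['ft_force'],pose(182.8,-22).as_quat(),s['eef_rot'])
mug((603,-111),['scene','side'])
T=R.from_quat(s['eef_rot']);print(T.inv().apply([59.5,2,.5]))
go(x+59.5,y+2,z+.5,182.8,-22)
E
```

```text
[-0.4279686  -0.01570708  1.56406634] [-0.02398329  0.98133416  0.00466188  0.19075204] [-0.0239627   0.98460117  0.00121623  0.17316134]
scene mug [ 603.5 -111.4] handle dir -174.2 reach 53.4 20 top 81.1
side mug [ 602.  -110.8] handle dir 176.7 reach 72.8 79 top 80.7
[-56.12752813  -0.8379671   19.83679403]
t 15.15 at [ 554.6 -113.5   55.5] delta [-0.0561, -0.0008, 0.0198] [-0.34, -2.06, 0.01] q [-0.49  0.71  1.96  0.79  0.24 -2.85] op 8.9 ff 29.2
```

The tilt ran into joint 6's limit and the tool drifted forward and up. I'll release and regrip with yaw 176° and 18° tilt, which is nearer the arm's plane.

arm_command:
  deltas:
    - [0, 0, 0, 0, 0, 0, 0.035]
    - [0, 0, 0, 0, 0, 0, 0.035]
    - [0, 0, 0, 0, 0, 0, 0.035]

```text
time: 15.4
ee_pos: [554.5, -113.1, 55.4]
eef_rot: [-0.023, 0.985, 0.002, 0.173]
ft_force: [-0.8, -0.7, -0.2]
opening: 34.9
finger_force: 0.0
```

```bash
python3 - <<'E'
from h import *
go(536,-115,43.2,176,-18)
mug((603,-111),['scene','side'])
E
```

```text
t 15.4 at [ 554.5 -113.1   55.4] delta [0.0216, -0.0009, 0.0052] [1.91, 1.95, 6.39] q [-0.49  0.71  1.96  0.79  0.24 -2.85] op 34.9 ff 0.0
scene mug [ 603.4 -111.4] handle dir -175.3 reach 54.5 41 top 80.6
side mug [ 601.7 -111. ] handle dir -179.2 reach 72.4 76 top 80.6
```

arm_command:
  deltas:
    - [0, 0, 0, 1, 3, 3.5, 0.035]
    - [0, 0, 0, 1.9, 6, 6.4, 0.035]
    - [0, 0, 0, 1.9, 6, 6.4, 0.035]
    - [0.01, 0, 0.003, 1.9, 6, 6.4, 0.035]
    - [0.0216, -0.001, 0.005, 1.9, 6, 6.4, 0.035]
    - [0.0216, -0.001, 0.005, 1.9, 4, 6.4, 0.035]
    - [0.0216, -0.001, 0.005, 1.9, 2, 6.4, 0.035]
    - [0.0216, -0.001, 0.005, 1.9, 2, 6.4, 0.035]

```text
time: 16.17
ee_pos: [534.8, -114.8, 43.0]
eef_rot: [0.035, 0.987, -0.005, 0.156]
ft_force: [-0.5, 0.6, 0.5]
opening: 35.1
finger_force: 0.0
```

```bash
python3 - <<'E'
from h import *
go(536,-115,43.2,176,-18)
E
```

```text
t 16.17 at [ 534.8 -114.8   43. ] delta [-0.0012, -0.0001, 0.0002] [0.03, -0.1, -0.08] q [-0.48  0.72  1.99  0.72  0.19 -2.68] op 35.1 ff 0.0
```

arm_command:
  deltas:
    - [0, 0, 0, 0, 0, 0, 0.0]
    - [0, 0, 0, 0, 0, 0, 0.0]
    - [0, 0, 0, 0, 0, 0, 0.0]
    - [0, 0, 0, 0, 0, 0, 0.0]
  force: 30

```text
time: 16.5
ee_pos: [536.1, -115.2, 43.6]
eef_rot: [0.034, 0.987, -0.006, 0.156]
ft_force: [-0.4, -0.3, 0.1]
opening: 8.7
finger_force: 30.2
```

```bash
python3 - <<'E'
from h import *
s=r.sense();x,y,z=s['ee_pos'];print(s['ft_force'],s['eef_rot'])
mug((603,-111),['scene','side'])
go(x+45,y+1,z+.5,176,-18)
go(x+59,y+2,z+.5,176,-18)
E
```

```text
[-0.44537266 -0.29204349  0.08444243] [ 0.03440647  0.98713307 -0.00552248  0.15605767]
scene mug [ 599.5 -114.2] handle dir -177.3 reach 58.8 96 top 81.2
side mug [ 602.1 -111.4] handle dir 178.0 reach 73.5 76 top 81.2
t 16.6 at [ 536.1 -115.2   43.6] delta [-0.0428, 0.0041, 0.0133] [-0.01, -0.03, 0.0] q [-0.48  0.72  1.99  0.72  0.19 -2.67] op 8.8 ff 30.2
t 16.6 at [ 536.1 -115.2   43.6] delta [-0.056, 0.0061, 0.0176] [-0.01, -0.03, 0.0] q [-0.48  0.72  1.99  0.72  0.19 -2.67] op 8.8 ff 30.2
```

arm_command:
  deltas:
    - [-0.006, 0.0005, 0.0019, 0, 0, 0, 0]
    - [-0.013, 0.0012, 0.004, 0, 0, 0, 0]
    - [-0.02, 0.002, 0.0062, 0, 0, 0, 0]
    - [-0.027, 0.0026, 0.0084, 0, 0, 0, 0]
    - [-0.034, 0.0033, 0.0106, 0, 0, 0, 0]
    - [-0.0428, 0.0041, 0.0133, 0, 0, 0, 0]
    - [-0.0428, 0.0041, 0.0133, 0, 0, 0, 0]

```text
time: 17.18
ee_pos: [582.8, -114.7, 44.3]
eef_rot: [0.034, 0.987, -0.006, 0.157]
ft_force: [1.6, -1.3, -1.8]
opening: 8.6
finger_force: 29.9
```

```bash
python3 - <<'E'
from h import *
s=r.sense();x,y,z=s['ee_pos'];print(s['ft_force'])
go(595,-113.2,z+.3,176,-18)
I,D=r.get_image('side');cv2.imwrite('pics/s3.png',cv2.resize(I[100:280,200:440],None,fx=3,fy=3,interpolation=cv2.INTER_CUBIC))
E
```

```text
[ 1.60219802 -1.26765384 -1.8164808 ]
t 17.18 at [ 582.8 -114.7   44.3] delta [-0.0116, 0.0023, 0.0035] [-0.06, 0.09, 0.04] q [-0.44  0.74  1.88  0.45  0.26 -2.36] op 8.6 ff 29.9
```

View pics/s3.png

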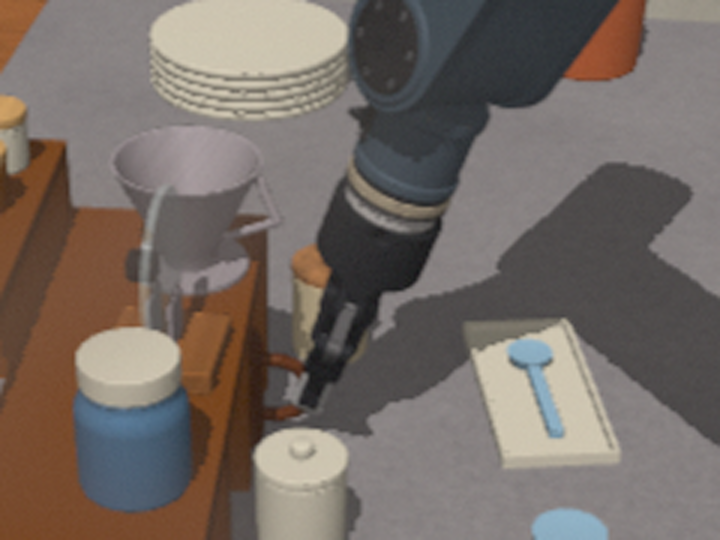

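The side view shows the mug inside the bay with only the handle out at (290,385), and the gripper body clear of the dripper's handle at (275,215). I'll slide the last 11 mm, release and back off.

arm_command:
  deltas:
    - [-0.004, 0.0007, 0.0012, 0, 0, 0, 0]
    - [-0.008, 0.0014, 0.0024, 0, 0, 0, 0]
    - [-0.0112, 0.002, 0.0034, 0, 0, 0, 0]
    - [-0.0112, 0.002, 0.0034, 0, 0, 0, 0]
    - [-0.0112, 0.002, 0.0034, 0, 0, 0, 0]

```text
time: 17.65
ee_pos: [593.2, -113.2, 44.2]
eef_rot: [0.035, 0.987, -0.006, 0.156]
ft_force: [0.4, -0.8, -1.9]
opening: 8.8
finger_force: 29.9
```

```bash
python3 - <<'E'
from h import *
s=r.sense();print(s['ft_force'],s['ee_pos'],s['joints'].round(2))
for n in ['scene','side']:
    I,D=r.get_image(n);C=cloud(r.camera_params(n),D)
    m=(D>0)&(C[...,2]>215)&(C[...,2]<232)&(np.hypot(C[...,0]-666,C[...,1]+110)<56);print(n,cv2.minEnclosingCircle(C[m][:,:2].astype(np.float32)))
E
```

```text
[ 0.35860034 -0.78346046 -1.88990907] [ 593.15964688 -113.17772788   44.22264227] [-0.42  0.74  1.85  0.41  0.27 -2.3 ]
scene ((664.4501953125, -103.94415283203125), 51.40060043334961)
side ((666.88720703125, -106.24617767333984), 52.58659744262695)
```

arm_command:
  deltas:
    - [0, 0, 0, 0, 0, 0, 0.03]
    - [0, 0, 0, 0, 0, 0, 0.03]
    - [0, 0, 0, 0, 0, 0, 0.03]
    - [0, 0, 0, 0, 0, 0, 0.03]
    - [0.015, 0, -0.005, 0, 0, 0, 0.03]
    - [0.045, 0, -0.015, 0, 0, 0, 0.03]
    - [0.07, 0, -0.025, 0, 3, 0, 0.03]
    - [0.08, 0, -0.035, 0, 8, 0, 0.03]
    - [0.08, 0, -0.07, 0, 14, 0, 0.03]
    - [0.08, 0, -0.1, 0, 18, 0, 0.03]

```text
time: 18.58
ee_pos: [486.5, -104.5, 106.4]
eef_rot: [0.035, 0.999, 0.002, 0.006]
ft_force: [1.3, 1.1, -0.4]
opening: 29.8
finger_force: 0.0
```

```bash
python3 - <<'E'
from h import *
s=r.sense();print(s['ft_force'],s['ee_pos'],s['joints'].round(2))
for n in ['scene','side','wrist']:
    I,D=r.get_image(n);p=r.camera_params(n);C=cloud(p,D)
    if n!='wrist':
        for nm,c,z0,z1,rad in [('drip',(666,-110),215,232,56),('jar',(576,11),68,90,40),('can',(585,-234),68,90,40)]:
            m=(D>0)&(C[...,2]>z0)&(C[...,2]<z1)&(np.hypot(C[...,0]-c[0],C[...,1]-c[1])<rad);q=C[m][:,:2].astype(np.float32);print(n,nm,cv2.minEnclosingCircle(q) if len(q) else '')
    b=I.astype(int);m=(D>0)&(C[...,2]>15)&(C[...,2]<80)&(np.hypot(C[...,0]-661,C[...,1]+110)<85)&(C[...,0]<618)&(b[...,2]-b[...,0]>12);q=C[m]
    if len(q): print(n,'handle pts',len(q),np.percentile(q,1,0).round(1),np.percentile(q,99,0).round(1),q.mean(0).round(1))
cv2.imwrite('pics/w3.png',I)
E
```

```text
[ 1.28561631  1.0874184  -0.40305097] [ 486.48014063 -104.52465295  106.35293182] [-0.44  0.58  1.88  0.01  0.67 -1.95]
scene drip ((665.1884765625, -104.01060485839844), 50.619873046875)
scene jar ((575.3146362304688, 11.615921974182129), 32.30266571044922)
scene can ((583.5101928710938, -235.2722625732422), 30.79026985168457)
scene handle pts 163 [ 594.8 -119.6   20. ] [ 617.7 -109.1   71.1] [ 606.3 -115.4   47.9]
side drip ((667.0856323242188, -104.20802307128906), 51.75803756713867)
side jar ((576.922119140625, 13.998311996459961), 31.623716354370117)
side can ((587.20166015625, -235.3194122314453), 33.90127944946289)
side handle pts 136 [ 594.  -117.    17.9] [ 617.6 -106.2   70.2] [ 605.1 -111.1   45.1]
wrist handle pts 878 [ 591.8 -117.9   17.9] [ 614.9 -107.9   59.7] [ 596.6 -112.6   45. ]
```

View pics/w3.png

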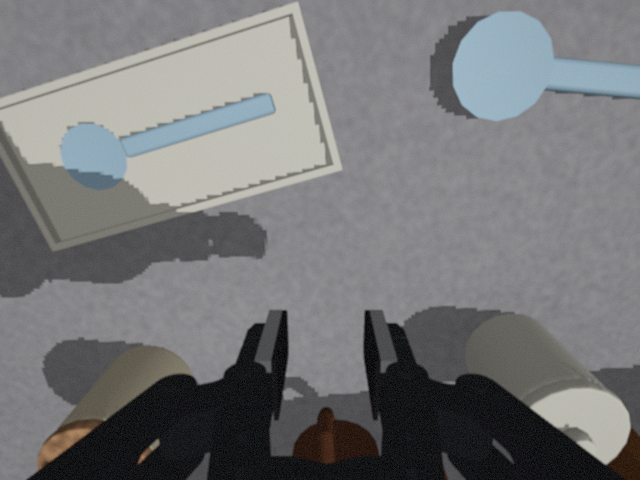

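The wrist view shows the spoon in the tray at (190,135) and the mug under the board edge with its handle at (327,430). The handle tip puts the mug's axis about 5 mm in front of the dripper's axis. I'll check the dripper the same way as at the start, then hand in.

```bash
python3 - <<'E'
from h import *
ok=True
for n in ['scene','side']:
    I,D=r.get_image(n);C=cloud(r.camera_params(n),D)
    m=((D>0)&(C[...,2]>215)&(C[...,2]<232)&(C[...,0]>300)).astype(np.uint8);k,l,st,ce=cv2.connectedComponentsWithStats(m)
    for i in range(1,k):
        q=C[l==i]
        if st[i,4]>300 and np.hypot(*(q.mean(0)[:2]-[667,-108]))<30:
            c,rad=cv2.minEnclosingCircle(q[:,:2].astype(np.float32));print(n,c,rad);ok&=np.hypot(c[0]-667,c[1]+109.5)<5
print(ok,r.sense()['ft_force'],r.sense()['finger_force'])
if ok: print(r.finish_job())
E
```

```text
scene (664.50244140625, -104.16455078125) 51.29563522338867
side (662.613037109375, -46.29998779296875) 109.76087951660156
False [-0.04489471  0.20586928 -0.51048134] 0.0
```

```bash
python3 - <<'E'
from h import *
z=np.load('scene.npz');I0=z['I'];I,D=r.get_image('scene')
cv2.imwrite('pics/cmp.png',np.hstack([cv2.resize(a[240:360,325:445],None,fx=3.3,fy=3.3,interpolation=cv2.INTER_CUBIC) for a in (I0,I)]))
def s(sl):
    a,b=[cv2.cvtColor(x[sl],cv2.COLOR_BGR2GRAY).astype(np.float32) for x in (I0,I)];return cv2.phaseCorrelate(a,b,cv2.createHanningWindow(a.shape[::-1],cv2.CV_32F))
print('cone',s(np.s_[262:335,345:425]),'pots',s(np.s_[270:350,460:505]))
E
```

```text
cone ((0.7814492576190943, -2.525459483495908), 0.8568623542785645) pots ((0.5495656909759923, 0.04237715368374495), 0.9974090464909872)
```

View pics/cmp.png

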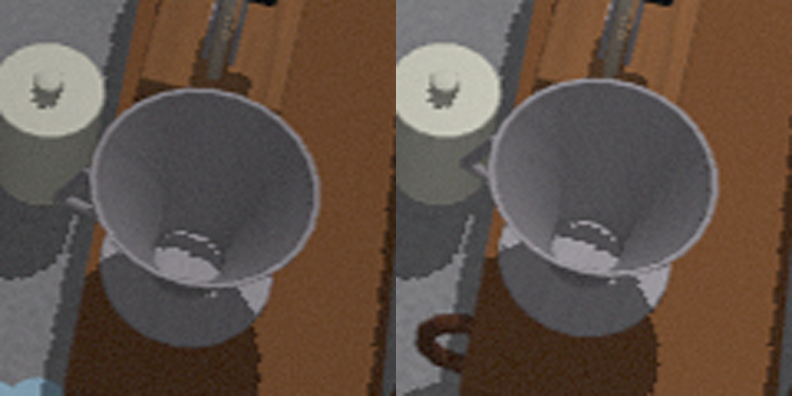

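The dripper has moved about 4–5 mm towards +y, still upright and within its 10 mm allowance. The mug's axis is about 7 mm from the dripper's, inside the 14 mm limit, so I'm handing in.

```bash
python3 -c "
from cell import r
print(r.finish_job())"
```

```text
the job is handed in; nothing more can be done
None
```

I handed the job in, but no verdict came back: the spoon lies released in the tray, and the mug stands under the dripper about 7 mm off its axis (limit 14 mm), handle to the front; the dripper got nudged about 4–5 mm along the way (limit 10 mm), still upright.

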